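# Press a bronze bushing home in a sprung bearing housing

### The job

Stand the smaller of the two bronze bushings in the bore of the bearing housing, barrel down, and press it in steadily until its shoulder sits flush on the housing, then let go so that the sprung plate comes back up. The bore grips the bushing, so feel for the point where it is really home, but press gently enough never to load the sprung plate to more than about 30 N. Leave the larger bushing and the tape measure where they are.

Things in the scene. Friction and masses are not known exactly. Their poses are not given: they have to be found in the camera images.
- small_bush: Bronze headed bushing to fit, upright on the worktop, head up. Barrel 22 mm diameter, 26 mm long, lowest 6 mm tapered to 18 mm; head a flat disc 34 mm diameter, 12 mm thick (38 mm overall). Its hole is closed by a flush black plug: the flat top can be pressed anywhere. About 0.12 kg. Origin: centre of the barrel's lower end, z up its axis; round, yaw means nothing.
- small_bush_shoulder (a point): Centre of the underside of the small bushing's head (the shoulder), 26 mm above its origin; the top of the head is 12 mm above this point.
- large_bush: Bystander: a larger bronze bushing of the same form, barrel 32 mm diameter, head 48 mm diameter, 38 mm tall, upright on the worktop; it does not fit the bore. Origin at the centre of its lower end. Its place and the small one's may be swapped.
- press_nest: Fixed steel base plate 150 x 130 x 16 mm (x by y) on the worktop, four 10 mm guide posts to 52 mm height near its corners. Origin: centre of its underside. Over it a 144 x 124 mm plate floats on springs (upper side 42 mm high) and carries the grey bearing housing, a block 70 x 64 x 38 mm with bolted feet along x, its flat top 80 mm above the worktop unloaded.
- bore_mouth (a point): Centre of the bore's mouth in the housing's flat top, z up the bore; it sinks with the housing. Bore 23.2 mm diameter, 2 mm chamfer, 30 mm deep: the shoulder meets the top first. Four spring tabs inside grip the barrel from about 11 mm in; pushing on to the shoulder then takes 8 to 20 N, varying with friction. They also hold a released bushing, so one not fully home stays proud.
- housing (a joint): How far the housing is pressed down on its springs, m: 0 unloaded, 0.010 hard stop. About 2 N to start, then 5 N per mm (30 N is about 5.5 mm); returns to 0 when let go. As it yields under the press-in force, going to the height that is flush on an unloaded housing leaves the bushing proud.
- tape_measure: Bystander: yellow tape measure, 34 x 76 x 62 mm, standing on the worktop behind the work. Origin at the centre of its underside.
Not all that is in view belongs to the job. What is shaped like the small_bush but orange is not meant.

How it is judged:
On the way, in this order (a step that is already met when the one before it is completed fails the run):
1. the small bushing's barrel is started in the bore, at least 4 mm in and not yet home (z of small_bush_shoulder in the frame of bore_mouth between 0.003 and 0.022 m and horizontal distance between small_bush and bore_mouth below 0.004 m), for 0.1 s.
2. the shoulder is flush on the housing (z of small_bush_shoulder in the frame of bore_mouth below 0.0015 m and horizontal distance between small_bush and bore_mouth below 0.003 m), for 0.2 s.
At the end, for the whole second after the job is handed in: The small bushing is in the bore, upright within 0.07 rad, centred within 2 mm, its shoulder within 1.5 mm of the housing's top; the sprung plate is back up (under 1 mm), the bushing is at rest, and the large bushing and the tape measure are within 30 mm of where they stood (z of small_bush_shoulder in the frame of bore_mouth between -0.002 and 0.0015 m and horizontal distance between small_bush_shoulder and bore_mouth below 0.002 m and angle between small_bush's own z axis and vertical below 0.07 rad and value of joint housing below 0.001 m and linear speed of small_bush below 0.01 m/s and distance of each of large_bush, tape_measure from where it was at the start of the episode below 0.03 m); the robot touches nothing.
It fails at once if the sprung plate is pressed down more than 7 mm (about 37 N): overload (value of joint housing above 0.007 m).
It fails at once if the large bushing or the tape measure is moved more than 30 mm or tipped (distance of any of large_bush, tape_measure from where it was at the start of the episode above 0.03 m or angle between any of large_bush, tape_measure's own z axis and vertical above 0.5 rad).
It also fails if it takes over 58 s, if anything falls off the work surface, if the arm or the gripper's body presses on something with over 40 N, if the wrist force passes 120 N, or if a joint passes its speed limit or range.

### The arm

A 6-joint arm with a two-finger parallel gripper is mounted at the origin on a cart in front of the work surface, level with it; the furniture and walls round the work are solid. World frame = base frame: x ahead of the robot, y to its left, z up, the work surface at z = 0. Lengths are in m, angles in rad, forces in N, time in s.
With the tool pointing down it reaches from about 0.325 to 0.85 m from the base axis. Payload 4.4 kg.
Tool frame: the origin (TCP) lies on the centre line of the jaws, within the pads' length; the fingertips stand 25 mm ahead of it and the grasp point (between the pads) lies 6 mm ahead of it; z points along the fingers, y is the line along which they close (so a half turn about z gives the same grasp; the last joint's range is limited). The gripper opens to 94 mm and grips with 3 to 60 N. Pads are 16 mm wide; open, the fingers measure 119 mm over their backs; the gripper's body (75 mm by 177 mm) begins 78 mm behind the grasp point.
Start: joints at [1.038, 0.207, 1.542, -0, 1.393, -0.15], TCP at [0.215, 0.533, 0.23] pointing down, gripper open.
Joint ranges: [-2.73, 2.73], [-0.86, 2.22], [0.23, 2.46], [-1.11, 4.25], [0.08, 2.63], [-2.82, 2.82]. Speed limits (rad/s): [2.79, 2.79, 3.14, 3.14, 3.14, 3.14].

### API

Orientations are given as a 3x3 rotation matrix whose columns are the frame's x, y, z axes.
In Python, from bench import reach, move_straight, movej, grip, pause, ik, get_image, get_calibration, MotionError, close_job, current_time_s, current_joint_positions, current_dq, current_tau, current_ee_pos, current_tool_rot, current_contact_force, current_torque, current_opening, current_grip_force gives the robot as it stands. Calls block until the motion is done:
- reach(position, orientation): joint-space move of the TCP to a pose.
- move_straight(position, ori=None, velocity=0.15, until_force=None): straight line of the TCP; ori=None keeps the orientation; velocity is the mean speed in m/s. With until_force (N) it stops when the force on the tool has changed by that much, and returns True; else False.
- movej(angles): joint-space move.
- grip(opening): opening from 0.0 (shut) to 1.0 (fully open); the grip force is fixed at half the most; returns when the fingers have stopped.
- pause(seconds).
- ik(position, orientation): joint angles nearest the present ones, or None.
- get_image(name): name is "side" or "top" or "wrist"; returns the picture (400x640x3 uint8, red, green, blue); there is no depth.
- get_calibration(name): a dict with "mtx" (3x3 intrinsics, pixels), "rvec" (rotation vector, rad) and "tvec" (3), from world to camera coordinates, as OpenCV has them. Camera axes: x right, y down, z forward; pixel columns grow to the right and rows downward; lengths in m; the calibration is good to about 2 mm. A picture is of the moment at which its call begins: read the wrist's pose just before it. get_calibration takes no time and is no camera call; for the wrist camera it gives the pose at the moment of the call.
A pose or a line that the arm cannot do raises MotionError and nothing moves.
- close_job(): hands the job in; it is judged then, once.
Readings, each from a call of its own:
- current_time_s(): time.
- current_joint_positions(): joint angles.
- current_dq(): joint speeds.
- current_tau(): joint torques, N m.
- current_ee_pos(): TCP position.
- current_tool_rot(): TCP orientation.
- current_contact_force(): force on the tool from outside, world axes, zero at the start.
- current_torque(): the same for the moment, N m.
- current_opening(): opening from 0.0 (shut) to 1.0 (fully open).
- current_grip_force(): force on a finger pad.
Only numpy, scipy, OpenCV 4.12 (cv2) and the standard library are available. Lean on these libraries where they do the work, as an engineer would, in place of code of your own. Each camera call takes 0.05 s, during which the arm holds its last target. There are 200 camera calls.

## Working session

There is one attempt and no reset: what is moved stays moved. The work goes in short steps, each a Python script; the robot and the scene stay as the last script left them, time stands still between calls to the robot, and variables do not carry over. Pictures are saved under pics/ and viewed, at most 10 in all, crops included, and the job is handed in when it is done.

```bash
ls; mkdir -p pics
python3 - <<'E'
from bench import *
import cv2,numpy as np
for n in("top","side"):
    cv2.imwrite(f"pics/{n}0.png",cv2.cvtColor(get_image(n),cv2.COLOR_RGB2BGR))
    c=get_calibration(n);print(n,c)
print(current_time_s(),current_tool_rot())
E
```

```text
pics
top {'mtx': array([[383.35616219,   0.        , 317.60255984],
       [  0.        , 383.35616219, 202.10419535],
       [  0.        ,   0.        ,   1.        ]]), 'rvec': array([ 2.20506317, -2.18398054,  0.09519129]), 'tvec': array([0.11992624, 0.56383939, 0.98162778])}
side {'mtx': array([[362.76794821,   0.        , 317.87200705],
       [  0.        , 362.76794821, 199.02040224],
       [  0.        ,   0.        ,   1.        ]]), 'rvec': array([ 0.27302855, -2.48163966,  1.72185837]), 'tvec': array([0.58371746, 0.07267036, 0.89836315])}
0.1 [[-9.27631953e-01  3.73494274e-01 -9.93164784e-04]
 [ 3.73495499e-01  9.27630334e-01 -1.75382844e-03]
 [ 2.66244900e-04 -1.99784988e-03 -9.99997969e-01]]
```

View pics/top0.png

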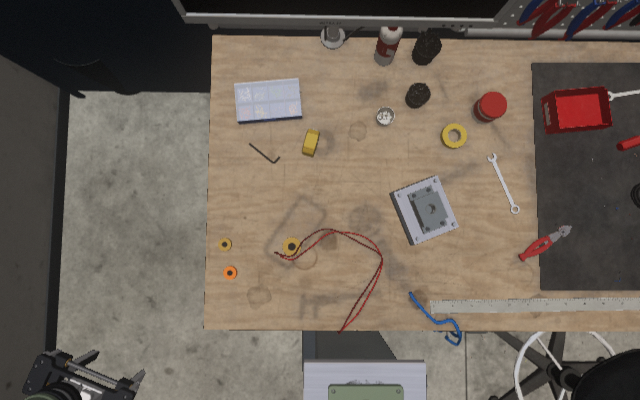

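View pics/side0.png

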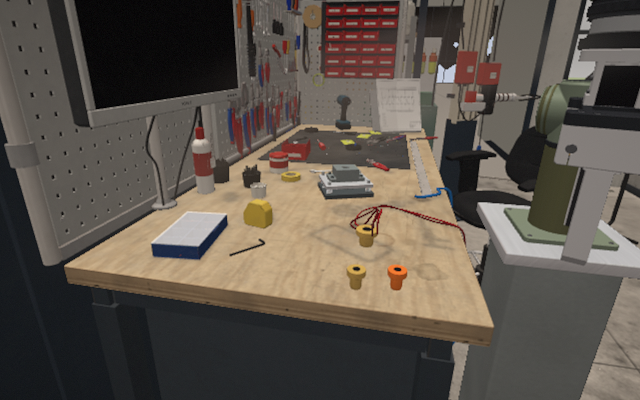

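```bash
cat > h.py <<'E'
from bench import *
import cv2,numpy as np
def P(c):
    return c["mtx"]@np.c_[cv2.Rodrigues(c["rvec"])[0],c["tvec"]]
def tri(ca,a,cb,b):
    X=cv2.triangulatePoints(P(ca),P(cb),np.float64(a),np.float64(b)).ravel();return X[:3]/X[3]
def onplane(c,p,z):
    M=P(c);H=np.c_[M[:,0],M[:,1],M[:,2]*z+M[:,3]];x=np.linalg.solve(H,[p[0],p[1],1]);return np.r_[x[:2]/x[2],z]
def save(n,f):
    i=cv2.cvtColor(get_image(n),cv2.COLOR_RGB2BGR);cv2.imwrite(f"pics/{f}.png",i);return i
def down(yaw): # tool y axis at angle yaw in world, z down
    s,c=np.sin(yaw),np.cos(yaw)
    y=np.array([c,s,0]);z=np.array([0,0,-1.]);return np.c_[np.cross(y,z),y,z]
E
python3 - <<'E'
from h import *
t,s=get_calibration("top"),get_calibration("side")
for n,a,b in(("small",(225,244),(356,269)),("large",(291,246),(367,230)),("orange",(230,272),(397,270)),("bore",(432,209),(345,168))):
    X=tri(t,a,s,b);print(n,X.round(4),[(p[:2,:]@np.r_[X,1]/(p[2]@np.r_[X,1])).round(1) if 0 else ((p@np.r_[X,1])[:2]/(p@np.r_[X,1])[2]).round(1) for p in(P(t),P(s))])
print(onplane(t,(225,244),.038),onplane(t,(291,246),.038),onplane(t,(432,209),.08))
# nest yaw from post pixels
print(onplane(t,(391,192),.04),onplane(t,(438,177),.04))
w=get_calibration("wrist");R=cv2.Rodrigues(w["rvec"])[0]
print("cam in tool",current_tool_rot().T@(-R.T@w["tvec"]-current_ee_pos()),"axes",(current_tool_rot().T@R.T).round(2).tolist(),w["mtx"][0,0])
E
```

```text
small [0.4522 0.3594 0.0349] [array([225. , 244.2]), array([355.7, 269. ])]
large [0.4477 0.1922 0.0343] [array([291. , 246.5]), array([366.3, 230. ])]
orange [0.3815 0.3452 0.0343] [array([230. , 272.4]), array([396.4, 270. ])]
bore [ 0.5451 -0.1571  0.0731] [array([432. , 208.8]), array([345.2, 168. ])]
[0.45276896 0.35879602 0.038     ] [0.44910711 0.19209665 0.038     ] [ 0.54427402 -0.15494295  0.08      ]
[ 0.58907529 -0.06239716  0.04      ] [ 0.62922029 -0.18417907  0.04      ]
cam in tool [ 0.07053174 -0.00091399 -0.15369952] axes [[0.0, -0.97, -0.24], [1.0, 0.0, -0.0], [0.0, -0.24, 0.97]] 284.9992625921839
```

Run:
```python
from h import *
import pickle
o=down(np.pi/2)
reach([.452,.359,.17],o); A=get_calibration("wrist"); a=save("wrist","wa")
move_straight([.452,.319,.17],velocity=.2); B=get_calibration("wrist"); b=save("wrist","wb")
pickle.dump((A,B),open("cal.pkl","wb"))
cv2.imwrite("pics/wab.png",cv2.resize(np.vstack([a[100:400],b[100:400]]),(640,600)))
X=np.array([.452,.359,.038,1])
for c in(A,B): u=P(c)@X;print(u[:2]/u[2])
print(current_time_s(),current_ee_pos())
```

```text
[317.09216205 209.20144844]
[355.83592987 209.03922938]
1.7 [0.45177701 0.3198696  0.17046163]
```

View pics/wab.png

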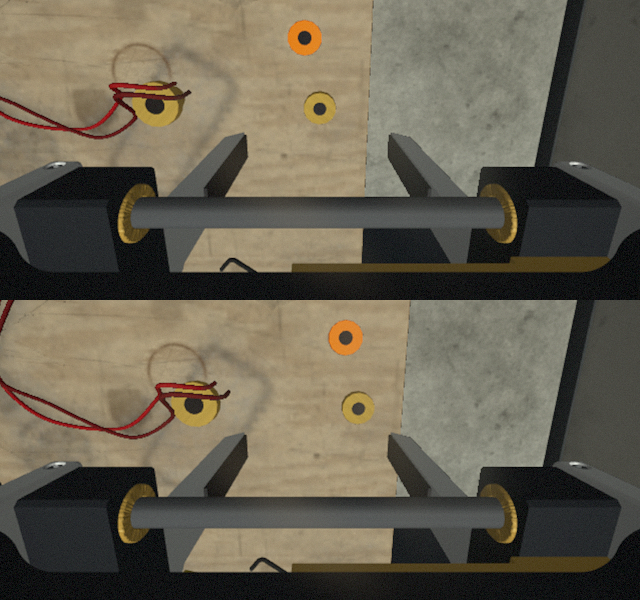

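The wrist views show the small bushing's plug at (320,207) in A and (358,208) in B. The larger bushing, under the cable, is at (155,203), and the orange decoy is at (305,138).

Run:
```python
from h import *
import pickle
A,B=pickle.load(open("cal.pkl","rb"))
def plug(f,p):
    i=cv2.imread(f"pics/{f}.png");x,y=p
    g=i[y-11:y+12,x-11:x+12].max(2).astype(float)
    m=cv2.connectedComponentsWithStats((g<105).astype(np.uint8));l=m[1][11,11];return m[3][l]+[x-11,y-11],m[2][l,4]
a,b=plug("wa",(320,207)),plug("wb",(358,208));print(a,b)
X=tri(A,a[0],B,b[0]);print(X,onplane(A,a[0],.038),onplane(B,b[0],.038))
```

```text
(array([319.3697479 , 208.46218487]), np.int32(119)) (array([357.93333333, 208.34166667]), np.int32(120))
[0.45160352 0.36136506 0.03650388] [0.45121256 0.3613523  0.038     ] [0.4512569  0.36114404 0.038     ]
```

Run:
```python
from h import *
import pickle
o=down(np.pi/2);p=np.array([.4513,.3612])
reach([*p,.10],o); move_straight([*p,.041],velocity=.1); grip(0.0)
print(current_opening()*94,current_grip_force(),current_ee_pos())
move_straight([*p,.20],velocity=.25)
reach([.545,-.155,.22],o); A=get_calibration("wrist"); a=save("wrist","ba")
move_straight([.545,-.195,.22],velocity=.2); B=get_calibration("wrist"); b=save("wrist","bb")
pickle.dump((A,B),open("cal2.pkl","wb"))
cv2.imwrite("pics/bab.png",np.vstack([a[100:400],b[100:400]]))
X=np.array([.545,-.155,.08,1])
for c in(A,B): u=P(c)@X;print(u[:2]/u[2])
print(current_time_s(),current_ee_pos(),current_opening()*94,current_contact_force())
```

```text
33.22241017698774 29.99998301267624 [0.45128526 0.36123097 0.04097108]
[316.63273402 206.9055196 ]
[355.2915711  206.84378197]
6.9667 [ 0.54502582 -0.19436089  0.219821  ] 33.391469226056664 [-0.3783212   0.17341374 -1.28348064]
```

View pics/bab.png

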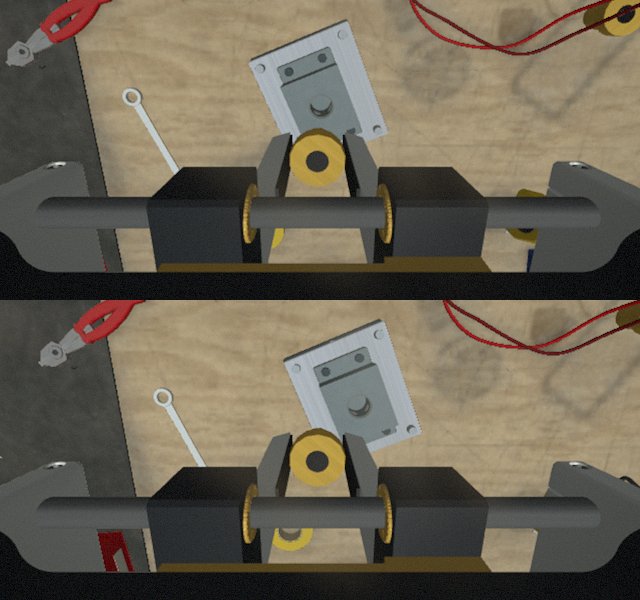

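The bushing is held between the fingers, with its plug at about (317,260). The bore mouth is at about (321,206) in A and (359,205) in B. I'll zoom in to centre the rim.

Run:
```python
from h import *
a,b=cv2.imread("pics/ba.png"),cv2.imread("pics/bb.png")
f=lambda i,x,y:cv2.resize(cv2.convertScaleAbs(i[y-20:y+20,x-20:x+20],alpha=1.5),(400,400),interpolation=cv2.INTER_CUBIC)
cv2.imwrite("pics/z.png",np.hstack([f(a,321,206),f(b,359,205)]))
```

```text
(no output)
```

View pics/z.png

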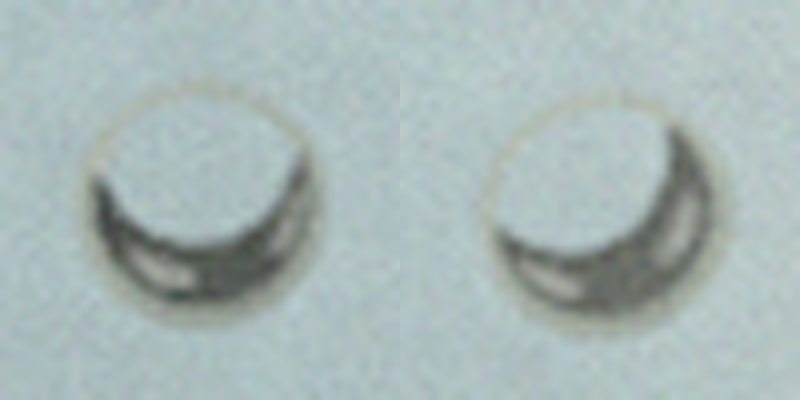

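Run:
```python
from h import *
import pickle
A,B=pickle.load(open("cal2.pkl","rb"))
a,b=(320.7,205.8),(359.0,206.0)
print(tri(A,a,B,b),onplane(A,a,.08),onplane(B,b,.08))
for f,c,t in(("ba",A,None),("bb",B,current_ee_pos())):
    i=cv2.imread(f"pics/{f}.png")[235:285,292:344]
    m=cv2.connectedComponentsWithStats((i.max(2)<105).astype(np.uint8));l=m[1][25,25];q=m[3][l]+[292,235]
    print(q,m[2][l,4],onplane(c,q,.2168),t)
```

```text
[ 0.54464106 -0.15065681  0.07702962] [ 0.5437907  -0.15069675  0.08      ] [ 0.54408331 -0.15110225  0.08      ]
[316.72404372 261.05464481] 366 [ 0.54514348 -0.15477027  0.2168    ] None
[316.7320442  260.98342541] 362 [ 0.54514052 -0.1957442   0.2168    ] [ 0.54502582 -0.19436089  0.219821  ]
```

Run:
```python
from h import *
p=[.5439,-.1508]
move_straight([*p,.15],velocity=.15); pause(.3)
e=current_ee_pos();f0=current_contact_force();print(e,f0)
c=[p[0]*2-e[0],p[1]*2-e[1]]
move_straight([*c,.125],velocity=.08)
for z in(.119,.117,.115,.113,.111,.109,.108):
    s=move_straight([*c,z],velocity=.02,until_force=8)
    print(z,s,current_ee_pos().round(4),(current_contact_force()-f0).round(1))
    if s: break
save("wrist","ins"); save("side","ins_s"); print(current_time_s())
```

```text
[ 0.54444297 -0.1514488   0.15090455] [-0.67995976 -0.52349553 -1.29290494]
0.119 False [ 0.5433 -0.1501  0.119 ] [ 0.9 -0.  -0.6]
0.117 False [ 0.5433 -0.1501  0.1169] [-0.3  0.7 -0.4]
0.115 False [ 0.5434 -0.1502  0.1149] [1.4 1.4 0.3]
0.113 False [ 0.5435 -0.1503  0.113 ] [0.3 0.  0.6]
0.111 False [ 0.5435 -0.1503  0.1109] [ 0.9 -0.4 -0.1]
0.109 False [ 0.5434 -0.1502  0.1089] [ 1.8 -0.9 -0.5]
0.108 False [ 0.5435 -0.1502  0.1081] [ 2.3 -1.3  0.4]
10.4833
```

Run:
```python
import cv2,numpy as np
a=cv2.imread("pics/ins.png")[120:320,180:460];b=cv2.imread("pics/ins_s.png")[130:210,290:402]
cv2.imwrite("pics/ins2.png",np.hstack([cv2.resize(a,(420,300)),cv2.resize(b,(380,300),interpolation=cv2.INTER_CUBIC)[:, :380]]))
```

```text
(no output)
```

View pics/ins2.png

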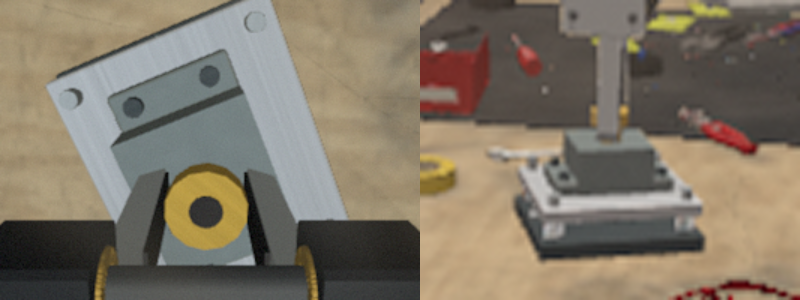

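The fingers sit over the housing with the barrel in the bore and no vertical load. Next I'll release, rise, close the fingers and press.

Run:
```python
from h import *
grip(.75); e=current_ee_pos(); print(e)
move_straight([e[0],e[1],.16],velocity=.15); grip(0.0)
c=[.5437,-.1505]
move_straight([*c,.136],velocity=.1); pause(.3)
f0=current_contact_force()[2]; e=current_ee_pos(); print(f0,e,current_time_s())
save("wrist","pre")
z=.1355;hist=[]
while z>.1085:
    move_straight([*c,z],velocity=.02); pause(.08)
    F=np.mean([current_contact_force()[2] for _ in range(1)])-f0; zt=current_ee_pos()[2]
    proud=zt-.025-.092+max(F-2,0)/5000
    hist.append((z,zt,F,proud)); 
    if F>25 or current_time_s()>45: break
    z-=.0005 if (F>6 or z<.120) else .001
for h in hist: print("%.4f %.4f F=%.1f proud=%.4f"%h)
print(current_time_s())
```

```text
[ 0.5433425  -0.15016057  0.10798567]
0.8819535125156589 [ 0.54409857 -0.15067512  0.13664927] 13.5417
0.1355 0.1355 F=-1.2 proud=0.0185
0.1345 0.1344 F=-0.4 proud=0.0174
0.1335 0.1335 F=-0.2 proud=0.0165
0.1325 0.1325 F=-1.9 proud=0.0155
0.1315 0.1315 F=-0.7 proud=0.0145
0.1305 0.1305 F=-1.1 proud=0.0135
0.1295 0.1295 F=-1.0 proud=0.0125
0.1285 0.1285 F=-1.0 proud=0.0115
0.1275 0.1275 F=-0.1 proud=0.0105
0.1265 0.1265 F=-0.1 proud=0.0095
0.1255 0.1254 F=-1.0 proud=0.0084
0.1245 0.1246 F=-0.3 proud=0.0076
0.1235 0.1240 F=1.4 proud=0.0070
0.1225 0.1234 F=4.1 proud=0.0068
0.1215 0.1228 F=6.5 proud=0.0067
0.1210 0.1226 F=6.7 proud=0.0065
0.1205 0.1223 F=7.0 proud=0.0062
0.1200 0.1220 F=7.9 proud=0.0062
0.1195 0.1218 F=8.9 proud=0.0061
0.1190 0.1214 F=10.6 proud=0.0062
0.1185 0.1212 F=11.5 proud=0.0061
0.1180 0.1206 F=10.0 proud=0.0052
0.1175 0.1204 F=11.0 proud=0.0052
0.1170 0.1198 F=11.5 proud=0.0047
0.1165 0.1191 F=10.1 proud=0.0037
0.1160 0.1187 F=10.3 proud=0.0034
0.1155 0.1182 F=11.0 proud=0.0030
0.1150 0.1176 F=10.5 proud=0.0023
0.1145 0.1170 F=11.0 proud=0.0018
0.1140 0.1167 F=11.0 proud=0.0015
0.1135 0.1161 F=9.3 proud=0.0006
0.1130 0.1158 F=10.3 proud=0.0004
0.1125 0.1153 F=10.5 proud=0.0000
0.1120 0.1149 F=11.0 proud=-0.0003
0.1115 0.1146 F=13.1 proud=-0.0001
0.1110 0.1144 F=13.4 proud=-0.0003
0.1105 0.1141 F=13.9 proud=-0.0005
0.1100 0.1139 F=16.4 proud=-0.0003
0.1095 0.1136 F=17.0 proud=-0.0004
0.1090 0.1134 F=18.6 proud=-0.0003
26.925
```

Run:
```python
from h import *
c=[.5437,-.1505];z=.109
while z>.104:
    z-=.0005;move_straight([*c,z],velocity=.02);pause(.1)
    F=current_contact_force()[2]-.9;zt=current_ee_pos()[2];print("%.4f F=%.1f proud=%.4f"%(zt,F,zt-.117+(F-2)/5000))
    if F>23:break
pause(.3)
for zz in np.arange(z+.001,.119,.001):move_straight([*c,zz],velocity=.02)
move_straight([*c,.21],velocity=.12)
A=get_calibration("wrist");a=save("wrist","fin");move_straight([.5437,-.19,.21],velocity=.15);B=get_calibration("wrist");b=save("wrist","fin2");s=save("side","fins")
import pickle;pickle.dump((A,B),open("cal3.pkl","wb"))
cv2.imwrite("pics/final.png",np.hstack([cv2.resize(a[100:300,220:420],(360,360)),cv2.resize(s[130:210,300:390],(405,360),interpolation=cv2.INTER_CUBIC)]))
print(current_time_s(),current_contact_force())
for f,c in(("fin",A),("fin2",B)):
    X=P(c)@[.5439,-.1508,.092,1];x,y=(X[:2]/X[2]).astype(int)
    i=cv2.imread(f"pics/{f}.png")[y-11:y+12,x-11:x+12]
    m=cv2.connectedComponentsWithStats((i.max(2)<105).astype(np.uint8));l=m[1][11,11];q=m[3][l]+[x-11,y-11]
    print(q,m[2][l,4],onplane(c,q,.092));
    if f=="fin":q0=q
print(tri(A,q0,B,q))
```

```text
0.1131 F=19.4 proud=-0.0004
0.1128 F=21.4 proud=-0.0003
0.1126 F=21.8 proud=-0.0005
0.1124 F=24.1 proud=-0.0002
32.8583 [0.55000049 0.06100269 0.48530986]
[316.76296296 214.05185185] 135 [ 0.54432282 -0.15102071  0.092     ]
[357.02307692 213.43846154] 130 [ 0.54426929 -0.15123052  0.092     ]
[ 0.54467351 -0.15102174  0.09057464]
```

View pics/final.png

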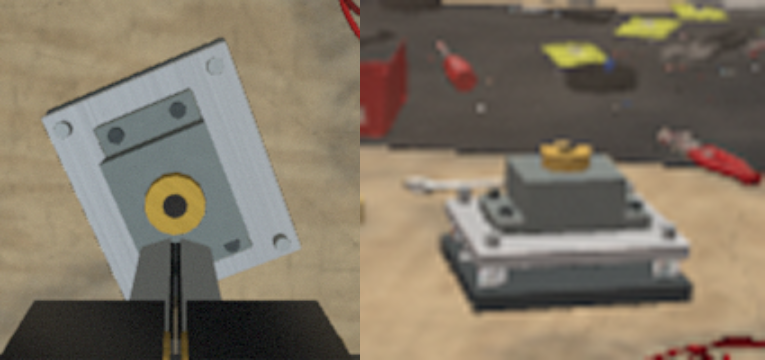

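The head sits flush on the housing, centred within about 0.5 mm. Its top measures 0.0906 m against the expected 0.092 m, the plate is back up, and the arm is clear.

```bash
python3 -c "
from bench import *
print(close_job())"
```

```text
the job is handed in; nothing more can be done
None
```

I pressed the small bushing home (flush in the images, peak press about 24 N), the sprung plate came back up, the large bushing and tape measure were not touched, and I handed the job in; no verdict came back.

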